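# Lift the hot egg out of its cup with the tongs

## Robot

A 6-joint arm with a two-finger parallel gripper is mounted at the origin on a cart in front of the work surface, level with it; the furniture and walls round the work are solid. World frame = base frame: x ahead of the robot, y to its left, z up, the work surface at z = 0. Lengths are in m, angles in rad, forces in N, time in s.
With the tool pointing down it reaches from about 0.3 to 0.875 m from the base axis. Payload 6.4 kg.
Tool frame: the origin (TCP) lies between the finger pads; the fingertips stand 8 mm ahead of it and the grasp point (between the pads) lies 11 mm behind it; z points along the fingers, y is the direction in which the jaws open and shut (so a half turn about z gives the same grasp; the last joint's range is limited). The gripper opens to 85 mm and grips with 20 to 120 N. Pads are 22 mm wide; open, the fingers measure 114 mm over their backs; the gripper's body (76 mm by 85 mm) begins 54 mm behind the grasp point. The pads swing forward as they close: fully open they stand 13 mm farther back than shut.
Start: joints at [-1.331, 0.181, 1.607, -0, 1.354, -0.206], TCP at [0.248, -0.519, 0.216] pointing down, gripper open.
Joint ranges: [-2.99, 2.99], [-0.89, 2.07], [0.3, 2.58], [-1.14, 4.28], [0, 2.63], [-3.12, 3.12]. Speed limits (rad/s): [2.57, 2.57, 3.01, 3.14, 3.14, 3.14].

## Interface

Orientations are given as a unit quaternion [w, x, y, z].
In Python, from bench import monitor, viewer, workorder, spotter gives the robot as it stands. The module is installed in compiled form; this text tells all that it offers.
- The arm moves only by the tool move_arm, never from a script. Its argument "motion" is a list of rows, each a list of 3 entries, a list of its own where there are three numbers: the shift along the tool's x, y, z in units of 60 mm (1.0 is 60 mm), then the turn, a rotation vector about the tool's x, y, z in units of 8 degrees (1.0 is 8 degrees), then the opening in per cent of the stroke, from 0 (shut) to 100 (fully open). In form: [[[dx, dy, dz], [rx, ry, rz], grip], ...]. A call has 1 to 10 rows; each row is the pose to reach, as a shift and turn from the pose commanded when the call began, along the tool's axes at that moment; what a row does not reach only later rows make up. A row lasts 1/8 s, in which the tool goes at most 62.5 mm and 10.7 degrees, less where a joint would pass 70% of its speed; a pose out of reach is approached as far as the arm can. A call with a gripper value outside its range is refused whole. The fingers move at their own pace and stop on an object; the grip force is fixed at half the most. Time passes only in rows, so rows that repeat a pose let the fingers close. It gives the time, the measured TCP pose, the force and the opening at its end, in the units of the state.
- monitor.get_obs(): the state, without advancing time (a new reading comes with each control period).
- viewer.camera(name): name is "scene" or "side" or "wrist"; returns the picture (384x512x3 uint8, blue, green, red); there is no depth.
- viewer.calibration(name): a dict with "fovy" (degrees; the focal length in pixels is half the picture's height over the tangent of half this angle, whatever the lens; pixels are square), "cx", "cy" (the principal point, pixels), "distortion" ([k1, k2, p1, p2, k3] as OpenCV has them; the pictures are not rectified), "extrinsics" (4x4, takes a point from camera to world coordinates). Camera axes: x right, y down, z forward; pixel columns grow to the right and rows downward; lengths in m; the calibration is good to about 2 mm. A picture is of the moment at which its call begins: read the wrist's pose just before it. calibration takes no time and is no camera call; for the wrist camera it gives the pose at the moment of the call.
- workorder.hand_in(): hands the job in, once; it reports no verdict.
Trained networks look in the newest picture that a camera, given by its name, has taken for a name from the list of things; names that differ only in an ending like _2 or _b are one class to them, and where a whole thing is asked for, a point or a joint stands for the part that bears it (a point fixed in the world has none). Each returns a list of dicts, best first, with "score" (0 to 1); they miss things now and then, are a little off and sometimes report something else, mostly with a low value. They report only what shows in the picture. A call takes as long as a camera call.
- spotter.search_frame(camera, name): "centre" ([column, row] as shares, 0 to 1, of the picture: columns of its width, rows of its height, amid what is visible of it).
- spotter.outline_of(camera, name): "region" (384x512 bool, what is visible of it) and "centre" ([column, row] as shares, 0 to 1, of the picture: columns of its width, rows of its height, amid what is visible of it).
The state is a dict: "time_s": time; "q": joint angles; "dq": joint speeds; "joint_efforts": joint torques, N m; "eef_pos": TCP position; "eef_rot": TCP orientation; "wrist_force": force on the tool from outside, world axes, zero at the start; "torque": the same for the moment, N m; "opening": opening from 0.0 (shut) to 1.0 (fully open).
Only numpy, scipy, OpenCV 4.12 (cv2) and the standard library are available. Lean on these libraries where they do the work, as an engineer would, in place of code of your own. Each camera call takes 0.05 s, during which the arm holds its last target. There are 200 camera calls.

## Task

The boiled egg in the egg cup is still too hot to touch: take the kitchen tongs from their rest, close their jaws on the egg and lift it out of the cup, until there is about 10 cm of air between the egg and the cup. Do not touch the egg with the gripper itself, leave the cup standing where it is, and do not disturb the salt pot or the mug. Finish while still holding the egg up with the tongs; nothing is put down.

Things in the scene. Friction and masses are not known exactly. Their poses are not given: they have to be found in the camera images.
- tongs: Steel kitchen tongs, black rubber grips and jaws, lying level on the bars of their rest; 0.1 kg. Origin: midway between the grips at mid height (53 mm up at the start), 10 mm ahead of the centre of mass. x points to the jaws, y across, z up. Pivot 90 mm behind the origin (tail 42 mm more), middle of the jaws 80 mm ahead, tips 100 mm. Open: 51 mm wide over the grips, 74 mm between mid-jaws.
- tongs_left: The tongs' arm on their +y side; origin on the pivot, about whose upright axis it turns. Its rubber grip, centred at the tongs' origin, is 52 mm long, 18 mm high. The grips are pressed together along y against a spring (4 N at each when open, up to 7 N shut) that opens the tongs; holding them 43 to 45 mm apart is enough to carry the tongs open.
- tongs_right: The tongs' arm on their -y side, the mirror image; both always turn equally. Pressing the grips together by 1 mm closes the jaws by 1.9 mm: 44 mm over the grips leaves about 60 mm between mid-jaws; with the jaws on the egg the grips are about 33 mm apart. About half of the grip force arrives at the jaws; 40 N of grip holds the egg well.
- jaw_left (a point): Middle of the inner face of the left arm's jaw, at mid height. Each jaw is a shallow V of two black plates, 33 mm long and 12 mm high in all, hollow toward the other jaw, so that it centres on a round egg. Jaws and grips are at one height.
- jaw_right (a point): The same point of the right arm's jaw.
- rest: Tongs rest, fixed: wooden base 150 x 104 x 10 mm with two steel cross bars, 52 mm ahead of and behind its centre, top at 45 mm, with upright pins to 68 mm at their ends, 44 mm to either side of the middle line. Origin: centre of the underside; x along the tongs. The 90 mm between the bars are free for the fingers, down to the base.
- egg_center (a point): Middle of the brown egg (40 mm across at the widest, 50 mm tall, 60 g) that stands in the egg cup; 57 mm above the worktop at the start. It stands out of the cup from the rim up, and its widest part is at this height or a few mm below.
- egg: The same egg; origin at its lower end, 25 mm below egg_center.
- egg_cup: Stoneware egg cup, loose, 47 mm across the rim, 50 mm tall, 90 g. Origin: centre of the underside. Jaws lower than 50 mm would close on its rim instead of on the egg.
- salt_pot: Grey round salt pot with a wooden lid and knob, 77 mm across, 70 mm tall, loose. Origin: centre of the underside. It and the egg cup may have changed places.
- mug: Stoneware mug with grey foot and a handle, 82 x 115 x 92 mm tall, loose. Origin: centre of the underside.

How it is judged:
On the way, in this order (a step that is already met when the one before it is completed fails the run):
1. the tongs are in the gripper and lifted clear of their rest (contact force between the fingers and tongs above 0.5 N and contact force between tongs and rest below 0.05 N and z of tongs in the frame of rest above 0.075 m), for 0.2 s.
2. both jaws of the tongs press on the egg (contact force between each of tongs_left, tongs_right and egg above 0.5 N), for 0.2 s.
At the end, for the whole second after the job is handed in: The gripper holds the tongs, both jaws press on the egg (over 0.5 N), its middle is over 140 mm above the worktop and it is still; the cup stands upright within 40 mm of its place, free of the egg; salt pot and mug are within 20 mm of theirs (all of step 2 and height (world z) of egg_center above 0.14 m and linear speed of egg below 0.03 m/s and contact force between the fingers and tongs above 1 N and contact force between egg and egg_cup below 0.05 N and contact force between tongs and rest below 0.05 N and contact force between the fingers and egg below 0.05 N and angle between egg_cup's own z axis and vertical below 0.15 rad and height (world z) of egg_cup below 0.01 m and distance of egg_cup from where it was at the start of the episode below 0.04 m and distance of each of salt_pot, mug from where it was at the start of the episode below 0.02 m); the arm keeps its last pose, push and grip.
It fails at once if the gripper or the arm touches the egg (contact force between any of the fingers, the arm and egg above 0.3 N).
It fails at once if the egg is dropped (height (world z) of egg_center below 0.04 m).
It fails at once if the egg cup is knocked over, picked up or pushed away (angle between egg_cup's own z axis and vertical above 0.4 rad or height (world z) of egg_cup above 0.03 m or distance of egg_cup from where it was at the start of the episode above 0.05 m).
It fails at once if the salt pot or the mug is disturbed (distance of any of salt_pot, mug from where it was at the start of the episode above 0.02 m).
It also fails if it takes over 40 s, if anything falls off the work surface, if the arm or the gripper's body presses on something with over 40 N, if the wrist force passes 120 N, or if a joint passes its speed limit or range.

## Working session

There is one attempt and no reset: what is moved stays moved. The work goes in short steps, Python scripts to look and compute and a tool call to move; the robot and the scene stay as the last step left them, time stands still between calls to the robot, and variables do not carry over. Pictures are saved under pics/ and viewed, about 8 in all and at most 12, crops included, and the job is handed in when it is done.

Besides the shell and the picture viewer there is one more tool, called after "Emit:" as name(argument=value, ...) on one line, values as JSON. move_arm: Moves the arm, as the interface text tells. Its arguments: {"type":"object","properties":{"motion":{"type":"array","items":{"type":"array"}}},"required":["motion"]}

```bash
mkdir -p pics
cat > h.py <<'E'
import numpy as np, cv2
from bench import monitor, viewer, workorder, spotter
from scipy.spatial.transform import Rotation as R
def K(c):
    d=viewer.calibration(c); f=192/np.tan(np.radians(d["fovy"])/2)
    return np.array([[f,0,d["cx"]],[0,f,d["cy"]],[0,0,1.]]),np.array(d["distortion"],float),np.array(d["extrinsics"])
def ray(c,uv,cal=None):
    k,D,E=cal or K(c); p=cv2.undistortPoints(np.array([[uv]],float),k,D)[0,0]
    return E[:3,3],E[:3,:3]@np.array([p[0],p[1],1])
def onz(c,uv,z,cal=None):
    o,d=ray(c,uv,cal); return o+d*(z-o[2])/d[2]
def proj(c,P,cal=None):
    k,D,E=cal or K(c); T=np.linalg.inv(E); r=cv2.Rodrigues(T[:3,:3])[0]
    return cv2.projectPoints(np.array(P,float).reshape(-1,3),r,T[:3,3],k,D)[0][:,0]
def tri(rs):
    A=np.zeros((3,3));b=np.zeros(3)
    for o,d in rs:
        d=d/np.linalg.norm(d);M=np.eye(3)-np.outer(d,d);A+=M;b+=M@o
    return np.linalg.solve(A,b)
def pose():
    s=monitor.get_obs(); q=s["eef_rot"]; return np.array(s["eef_pos"]),R.from_quat([q[1],q[2],q[3],q[0]]),s
E
cat > a.py <<'E'
from h import *
p,r,s=pose(); print(p,r.as_matrix().round(3),s["opening"],s["time_s"])
ims=[]
for c in("scene","side"):
    im=viewer.camera(c).copy(); k,D,E=K(c); print(c,E.round(3).tolist())
    for n in("tongs","rest","egg","egg_cup","salt_pot","mug"):
        l=spotter.outline_of(c,n)
        for q in l[:2]:
            uv=np.array(q["centre"])*[512,384]; m=q["region"]; ys,xs=np.nonzero(m)
            print(c,n,round(q["score"],2),uv.round(),(xs.min(),xs.max(),ys.min(),ys.max()), onz(c,uv,.05).round(3))
        if l: np.save(f"pics/{c}_{n}.npy",l[0]["region"])
    cv2.imwrite(f"pics/{c}0.png",im)
E
python3 a.py
```

```text
[ 0.24779448 -0.51821358  0.21557263] [[ 0.902  0.431 -0.   ]
 [ 0.431 -0.902  0.002]
 [ 0.    -0.002 -1.   ]] 0.9982305671623828 0.0
scene [[0.448, -0.381, 0.809, -0.427], [-0.894, -0.205, 0.398, -0.41], [0.014, -0.902, -0.432, 0.581], [0.0, 0.0, 0.0, 1.0]]
scene tongs 0.91 [362. 237.] (np.int64(349), np.int64(390), np.int64(208), np.int64(257)) [ 0.462 -0.238  0.05 ]
scene rest 0.87 [364. 249.] (np.int64(331), np.int64(389), np.int64(210), np.int64(270)) [ 0.416 -0.256  0.05 ]
scene egg 0.47 [300. 183.] (np.int64(292), np.int64(306), np.int64(178), np.int64(192)) [ 0.668 -0.008  0.05 ]
scene egg_cup 0.45 [301. 201.] (np.int64(291), np.int64(306), np.int64(191), np.int64(208)) [ 0.566 -0.051  0.05 ]
scene salt_pot 0.7 [217. 179.] (np.int64(205), np.int64(230), np.int64(166), np.int64(191)) [0.582 0.209 0.05 ]
side [[-0.998, 0.045, -0.05, 0.602], [0.065, 0.461, -0.885, 1.205], [-0.017, -0.886, -0.463, 0.657], [0.0, 0.0, 0.0, 1.0]]
side tongs 0.8 [266. 166.] (np.int64(238), np.int64(296), np.int64(157), np.int64(169)) [ 0.49  -0.209  0.05 ]
side tongs 0.35 [226. 188.] (np.int64(223), np.int64(233), np.int64(182), np.int64(192)) [ 0.636 -0.038  0.05 ]
side rest 0.86 [261. 174.] (np.int64(245), np.int64(285), np.int64(163), np.int64(182)) [ 0.514 -0.134  0.05 ]
side egg 0.44 [227. 187.] (np.int64(222), np.int64(233), np.int64(181), np.int64(192)) [ 0.635 -0.044  0.05 ]
side egg_cup 0.52 [267. 159.] (np.int64(239), np.int64(281), np.int64(158), np.int64(161)) [ 0.483 -0.271  0.05 ]
side salt_pot 0.7 [229. 235.] (np.int64(217), np.int64(243), np.int64(224), np.int64(251)) [0.628 0.251 0.05 ]
side mug 0.62 [305. 272.] (np.int64(288), np.int64(322), np.int64(248), np.int64(295)) [0.452 0.429 0.05 ]
```

```bash
python3 -c "
import cv2,numpy as np
a=[cv2.resize(cv2.imread(f'pics/{c}0.png'),(400,300),interpolation=cv2.INTER_AREA) for c in('scene','side')]
cv2.imwrite('pics/both.png',np.hstack(a))"
```

```text
(no output)
```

View pics/both.png

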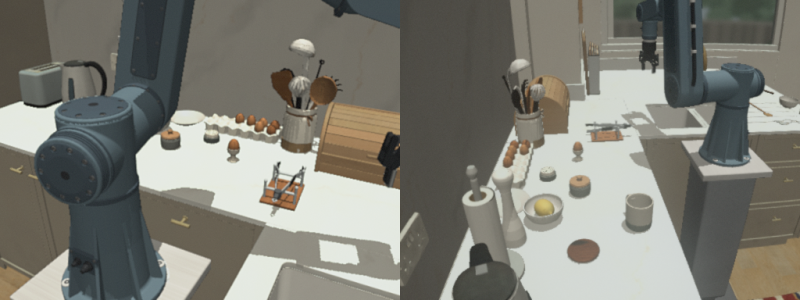

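The two pictures show the egg in its cup at scene (300,183) and side (227,187), and the tongs on the rest at scene (362,237) and side (266,166). The salt pot is at side (229,235) and the mug at side (305,272).

```bash
cat > b.py <<'E'
from h import *
print("egg",tri([ray("scene",(299.5,183)),ray("side",(227.3,187))]).round(3), onz("scene",(299.5,183),.062).round(3),onz("side",(227.3,187),.062).round(3))
print("salt",tri([ray("scene",(217,179)),ray("side",(229.5,237))]).round(3))
print("mug",onz("side",(305,272),.046).round(3))
k,D,E=K("wrist");print(E.round(3),k.round(1))
for c in("scene","side"):
    m=np.load(f"pics/{c}_tongs.npy");ys,xs=np.nonzero(m)
    P=np.array([onz(c,(x,y),.053)[:2] for x,y in zip(xs,ys)]);mu=P.mean(0);w,v=np.linalg.eigh(np.cov(P.T));print(c,mu,w,v[:,1])
    for e in (P@v[:,1]).argsort()[[0,-1]]: print(P[e],xs[e],ys[e])
im=cv2.imread("pics/scene0.png")[190:290,310:420];im2=cv2.imread("pics/side0.png")[140:200,210:320]
cv2.imwrite("pics/crop.png",np.vstack([cv2.resize(im,None,fx=3.5,fy=3.5),cv2.resize(im2,None,fx=3.5,fy=3.5)]))
E
python3 b.py
```

```text
egg [ 0.633 -0.018  0.064] [ 0.641 -0.016  0.062] [ 0.632 -0.018  0.062]
salt [0.626 0.233 0.029]
mug [0.451 0.424 0.046]
[[ 0.43  -0.86  -0.276  0.317]
 [-0.903 -0.409 -0.131 -0.485]
 [-0.     0.306 -0.952  0.374]
 [ 0.     0.     0.     1.   ]] [[276.2   0.  257.6]
 [  0.  276.2 191. ]
 [  0.    0.    1. ]]
scene [ 0.47607232 -0.23946104] [0.00044072 0.0041494 ] [-0.99999734 -0.00230555]
[ 0.59409096 -0.26758741] 388 214
[ 0.36889334 -0.23696071] 350 257
side [ 0.48899554 -0.23691937] [0.0007501  0.00322822] [-0.99962779 -0.02728138]
[ 0.59055864 -0.18912031] 239 168
[ 0.3764662  -0.23282528] 296 161
```

View pics/crop.png

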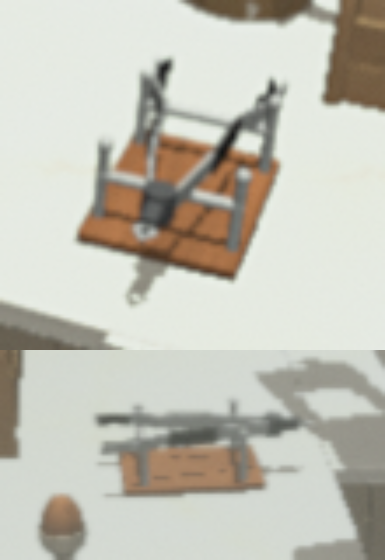

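Emit:
move_arm(motion=[[[0.5, -0.25, 0], [0, 0, 0.3], 100], [[1.4, -0.65, 0.05], [0, 0, 0.8], 100], [[2.3, -1.05, 0.1], [0, 0, 1.3], 100], [[3.2, -1.45, 0.15], [0, 0, 1.8], 100], [[4.1, -1.85, 0.2], [0, 0, 2.3], 100], [[4.9, -2.25, 0.25], [0, 0, 2.8], 100], [[5.4, -2.45, 0.25], [0, 0, 3.1], 100], [[5.6, -2.55, 0.25], [0, 0, 3.2], 100], [[5.6, -2.55, 0.25], [0, 0, 3.2], 100], [[5.6, -2.55, 0.25], [0, 0, 3.2], 100]])

```text
time_s: 1.95
eef_pos: [0.4848, -0.2363, 0.2015]
eef_rot: [0.0, 1.0, -0.0, -0.0]
wrist_force: [0.4, 0.3, 0.1]
opening: 1.002
```

```bash
cat > c.py <<'E'
from h import *
import sys
p,r,s=pose(); print(p.round(4),r.as_euler("ZYX",degrees=True).round(2),r.as_matrix().round(3).tolist(),s["time_s"])
c="wrist"; cal=K(c); im=viewer.camera(c).copy()
for n in ("tongs","tongs_left","tongs_right","rest","egg"):
    for q in spotter.outline_of(c,n)[:1]:
        uv=np.array(q["centre"])*[512,384]; print(n,round(q["score"],2),uv.round(1),onz(c,uv,.053,cal).round(4)); np.save(f"pics/w_{n}.npy",q["region"])
for n in("jaw_left","jaw_right","egg_center"):
    for q in spotter.search_frame(c,n)[:1]:
        uv=np.array(q["centre"])*[512,384]; print(n,round(q["score"],2),uv.round(1),onz(c,uv,.053,cal).round(4))
cv2.imwrite(f"pics/{sys.argv[1]}.png",im); np.savez(f"pics/{sys.argv[1]}.npz",k=cal[0],D=cal[1],E=cal[2])
E
python3 c.py w1
```

```text
[ 0.4848 -0.2363  0.2015] [-5.0000e-02  1.0000e-02  1.7999e+02] [[1.0, -0.001, -0.0], [-0.001, -1.0, -0.0], [-0.0, 0.0, -1.0]] 1.95
tongs 0.88 [270.9 155.5] [ 0.5052 -0.2511  0.053 ]
tongs_left 0.91 [233.2 142.6] [ 0.5197 -0.2094  0.053 ]
tongs_right 0.63 [277.9 143.3] [ 0.5188 -0.2587  0.053 ]
rest 0.62 [255.  152.9] [ 0.5082 -0.2333  0.053 ]
egg 0.72 [48.2 37.2] [ 0.6323 -0.0185  0.053 ]
jaw_left 0.63 [230.7 145.9] [ 0.5161 -0.2065  0.053 ]
jaw_right 0.77 [276.5 138.4] [ 0.5242 -0.2571  0.053 ]
egg_center 0.91 [44.9 39.6] [ 0.6303 -0.0144  0.053 ]
```

View pics/w1.png

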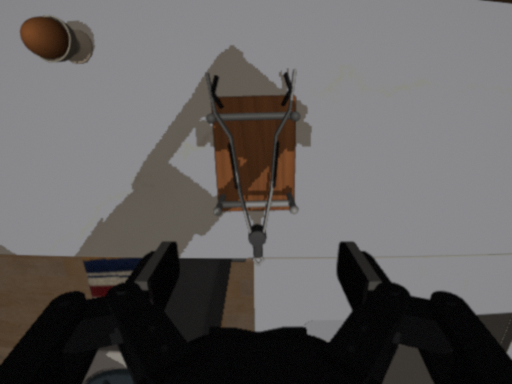

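The wrist picture shows the tongs with their tail at (258,258), jaw tips at (208,72) and (292,70), and pin tops near (211,118), (295,116), (219,210) and (294,209). The egg is at (47,38).

```bash
cat > d.py <<'E'
from h import *
z=np.load("pics/w1.npz");cal=(z["k"],z["D"],z["E"]);f=lambda u,h=.053:onz("wrist",u,h,cal)[:2].round(4)
print("tail",f((258,260)),"piv",f((258,235)),"tips",f((208.5,73)),f((292.5,70)))
print("grips",f((236,167)),f((275,163)))
print("pins",[f(u,.068) for u in((211,118),(295,116),(219,210),(294,209))])
m=np.load("pics/w_tongs.npy");ys,xs=np.nonzero(m);print(xs.min(),xs.max(),ys.min(),ys.max())
for x0,yw in((.487,-.236),):
  for th in(-.06,0,.06):
    pts=[(x0+a*np.cos(th)-b*np.sin(th),yw+a*np.sin(th)+b*np.cos(th),.053) for a,b in((-132,0),(-90,0),(0,25),(0,-25),(100,40),(100,-40)) for a,b in [(a/1e3,b/1e3)]]
    print(th,proj("wrist",pts,cal).round().tolist())
im=cv2.imread("pics/w1.png")[55:275,190:320];cv2.imwrite("pics/w1c.png",cv2.convertScaleAbs(cv2.resize(im,None,fx=2.7,fy=2.7,interpolation=cv2.INTER_CUBIC),alpha=1.8))
E
python3 d.py
```

```text
tail [ 0.3714 -0.2364] piv [ 0.4068 -0.2365] tips [ 0.592  -0.1856] [ 0.5946 -0.2725]
grips [ 0.4922 -0.2117] [ 0.4967 -0.2559]
pins [array([ 0.5472, -0.1885]), array([ 0.5489, -0.2746]), array([ 0.4459, -0.1923]), array([ 0.4469, -0.2773])]
205 296 70 263
-0.06 [[252.0, 271.0], [253.0, 242.0], [235.0, 170.0], [279.0, 173.0], [224.0, 76.0], [301.0, 80.0]]
0 [[258.0, 271.0], [258.0, 242.0], [235.0, 171.0], [279.0, 171.0], [219.0, 78.0], [296.0, 78.0]]
0.06 [[264.0, 271.0], [262.0, 242.0], [236.0, 173.0], [279.0, 170.0], [213.0, 81.0], [290.0, 76.0]]
```

View pics/w1c.png

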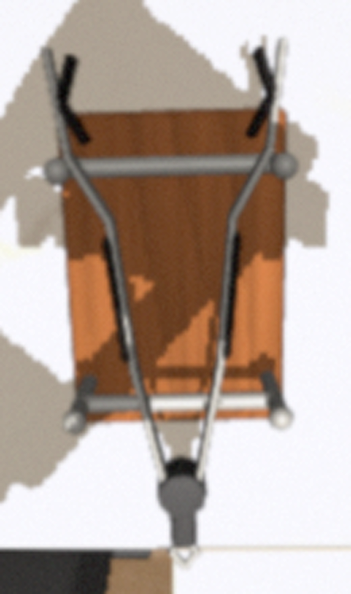

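The crop shows the pivot at about (257,237) and the grips at (234,165) and (276,164). That puts the tongs' origin near (0.495, -0.233) with a yaw of about 2 degrees. Next I descend over the grips and close to about 44 mm.

Emit:
move_arm(motion=[[[0.17, -0.05, 0.3], [0, 0, -0.25], 100], [[0.17, -0.05, 0.9], [0, 0, -0.25], 100], [[0.17, -0.05, 1.5], [0, 0, -0.25], 100], [[0.17, -0.05, 2.0], [0, 0, -0.25], 100], [[0.17, -0.05, 2.4], [0, 0, -0.25], 100], [[0.17, -0.05, 2.6], [0, 0, -0.25], 100], [[0.17, -0.05, 2.69], [0, 0, -0.25], 100], [[0.17, -0.05, 2.69], [0, 0, -0.25], 75], [[0.17, -0.05, 2.69], [0, 0, -0.25], 62], [[0.17, -0.05, 2.69], [0, 0, -0.25], 62]])

```text
time_s: 3.65
eef_pos: [0.4959, -0.2331, 0.041]
eef_rot: [0.0, 1.0, 0.017, 0.001]
wrist_force: [0.3, 1.3, 1.3]
opening: 0.622
```

```bash
python3 c.py w2
```

```text
[ 0.4959 -0.2331  0.041 ] [ 1.9400e+00 -8.0000e-02  1.7996e+02] [[0.999, 0.034, 0.001], [0.034, -0.999, -0.001], [0.001, 0.001, -1.0]] 3.65
tongs 0.79 [297.7 183.5] [ 0.5312 -0.2538  0.053 ]
tongs_left 0.88 [199.6 170.7] [ 0.5368 -0.2001  0.053 ]
tongs_right 0.59 [316.1 173.1] [ 0.5375 -0.2634  0.053 ]
rest 0.76 [254.9 185.9] [ 0.5291 -0.2303  0.053 ]
jaw_left 0.86 [201.5 172.5] [ 0.5358 -0.2011  0.053 ]
jaw_right 0.67 [312.8 167.8] [ 0.5403 -0.2613  0.053 ]
```

View pics/w2.png

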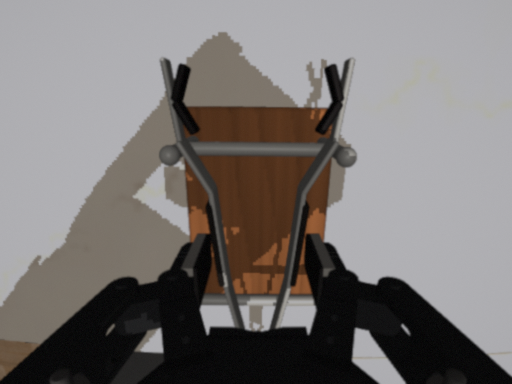

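Picture w2 shows the fingers on either side of the grips. The pads are at rows 235-285, the grip fronts near row 205, and the jaws at (182,100) and (332,100), between the pins as expected.

Run:
```python
from h import *
z=np.load("pics/w2.npz");cal=(z["k"],z["D"],z["E"]);f=lambda u,h=.053:onz("wrist",u,h,cal)[:2].round(4)
print("jaw apex L,R",f((179,101)),f((337,101)),"tips",f((166,60),.058),f((349,60),.058),"gripfront",f((208,203),.062),f((305,203),.062))
print("pins",f((170,155),.064),f((345,155),.064))
print(proj("wrist",[(.495,-.233+s*.025,.053) for s in(1,-1)]+[(.52,-.233,.06),(.47,-.233,.06)],cal).round())
```

```text
jaw apex L,R [ 0.5728 -0.1905] [ 0.5754 -0.2706] tips [ 0.5914 -0.1864] [ 0.5942 -0.273 ] gripfront [ 0.5216 -0.2059] [ 0.5232 -0.257 ]
pins [ 0.547  -0.1879] [ 0.5498 -0.2744]
[[215. 240.]
 [300. 243.]
 [259. 206.]
 [256. 284.]]
```

Emit:
move_arm(motion=[[[0, 0, 0], [0, 0, 0], 57], [[0, 0, 0], [0, 0, 0], 52], [[0, 0, 0], [0, 0, 0], 52], [[0, 0, 0], [0, 0, 0], 52], [[0, 0, -0.1], [0, 0, 0], 52], [[0, 0, -0.25], [0, 0, 0], 52], [[0, 0, -0.5], [0, 0, 0], 52], [[0, 0, -0.7], [0, 0, 0], 52], [[0, 0, -0.8], [0, 0, 0], 52], [[0, 0, -0.8], [0, 0, 0], 52]])

```text
time_s: 5.35
eef_pos: [0.4957, -0.2332, 0.0888]
eef_rot: [0.0, 1.0, 0.017, 0.001]
wrist_force: [-0.1, 0.1, -2.0]
opening: 0.521
```

```bash
python3 c.py w3; python3 -c "
from h import *
im=viewer.camera('side')[130:200,190:330];w=cv2.imread('pics/w3.png')
cv2.imwrite('pics/w3v.png',np.hstack([w[:,60:460],cv2.resize(im,(400,200),interpolation=cv2.INTER_CUBIC)[:,:][0:200] if 0 else cv2.copyMakeBorder(cv2.resize(im,(400,200)),0,184,0,0,cv2.BORDER_CONSTANT)]))"
```

```text
[ 0.4957 -0.2332  0.0888] [ 1.9400e+00 -6.0000e-02  1.7995e+02] [[0.999, 0.034, 0.001], [0.034, -0.999, -0.001], [0.001, 0.001, -1.0]] 5.35
tongs 0.75 [215.  184.3] [ 0.5148 -0.2012  0.053 ]
tongs_left 0.87 [186.6 150.1] [ 0.5393 -0.1814  0.053 ]
tongs_right 0.93 [330.1 149.3] [ 0.5432 -0.2826  0.053 ]
rest 0.65 [256.2 164.1] [ 0.5308 -0.2308  0.053 ]
jaw_left 0.9 [186.3 148.1] [ 0.5408 -0.1813  0.053 ]
jaw_right 0.96 [326.2 153.9] [ 0.5398 -0.2802  0.053 ]
egg_center 0.34 [330.2 149.3] [ 0.5432 -0.2827  0.053 ]
```

View pics/w3v.png

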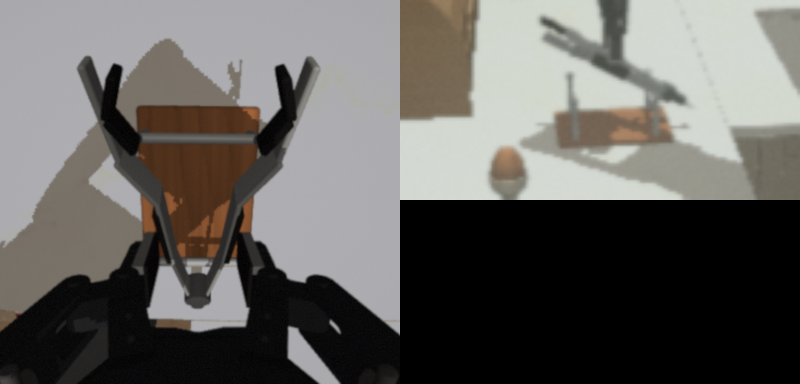

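Picture w3v shows that the tongs have pitched nose-up in the grip, tail at side-crop (685,100) and jaws at (545,20), because I held them ahead of their centre of mass. I'll lower them back onto the bars to level them, open, and grip again about 10 mm further back.

Emit:
move_arm(motion=[[[0, 0, 0.2], [0, 0, 0], 52], [[0, 0, 0.4], [0, 0, 0], 52], [[0, 0, 0.6], [0, 0, 0], 52], [[0, 0, 0.75], [0, 0, 0], 52], [[0, 0, 0.8], [0, 0, 0], 52], [[0, 0, 0.8], [0, 0, 0], 52], [[0, 0, 0.8], [0, 0, 0], 58], [[0, 0, 0.8], [0, 0, 0], 65], [[0, 0, 0.8], [0, 0, 0], 65], [[-0.18, 0, 0.8], [0, 0, 0], 65]])

```text
time_s: 7.1
eef_pos: [0.4847, -0.2335, 0.0402]
eef_rot: [0.0, 1.0, 0.017, 0.0]
wrist_force: [0.0, 0.5, 0.3]
opening: 0.651
```

```bash
python3 c.py w4; python3 -c "
from h import *
im=viewer.camera('side')[130:200,190:330];w=cv2.imread('pics/w4.png')
cv2.imwrite('pics/w4v.png',np.hstack([w[:,60:460],cv2.copyMakeBorder(cv2.resize(im,(400,200)),0,184,0,0,cv2.BORDER_CONSTANT)]))"
```

```text
[ 0.4847 -0.2335  0.0402] [ 1.9800e+00 -3.0000e-02  1.7997e+02] [[0.999, 0.035, 0.001], [0.035, -0.999, -0.0], [0.001, 0.0, -1.0]] 7.1
tongs 0.78 [216.4 173.2] [ 0.5246 -0.2096  0.053 ]
tongs_left 0.96 [200.9 148.4] [ 0.5378 -0.2016  0.053 ]
tongs_right 0.88 [315.3 152.3] [ 0.5377 -0.262   0.053 ]
rest 0.97 [257.  172.8] [ 0.5255 -0.2315  0.053 ]
jaw_left 0.91 [202.8 150.6] [ 0.5367 -0.2026  0.053 ]
jaw_right 0.93 [312.6 153.6] [ 0.537  -0.2606  0.053 ]
```

View pics/w4v.png

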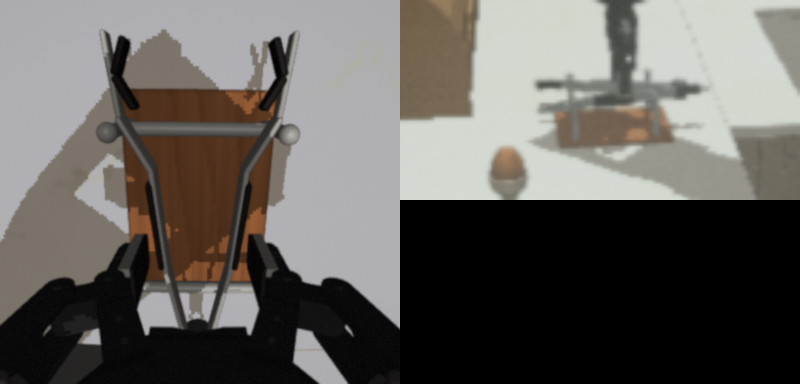

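The tongs lie level on both bars again. In the crop the jaws are near (117,77) and (283,76), and the grip fronts near row 183.

Run:
```python
from h import *
z=np.load("pics/w4.npz");cal=(z["k"],z["D"],z["E"]);f=lambda u,h=.053:onz("wrist",u,h,cal)[:2].round(4)
print("jaw apex L,R",f((175,77)),f((347,77)),"tips",f((162,32),.058),f((355,32),.058),"gripfront",f((208,183),.062),f((309,183),.062),"rear",f((221,269),.062),f((295,269),.062))
print(proj("wrist",[(.4847+dx,-.2335+s*.0277,.053) for s in(1,-1) for dx in(-.011,.011)],cal).round())
```

```text
jaw apex L,R [ 0.5729 -0.1895] [ 0.5758 -0.2744] tips [ 0.5922 -0.1857] [ 0.5951 -0.2744] gripfront [ 0.5216 -0.2065] [ 0.5233 -0.2583] rear [ 0.4707 -0.2127] [ 0.472 -0.255]
[[211. 256.]
 [210. 222.]
 [304. 258.]
 [307. 225.]]
```

Run:
```python
from h import *
z=np.load("pics/w4.npz");cal=(z["k"],z["D"],z["E"])
for dx in(-.011,.011): print(proj("wrist",[(.4847+dx,-.2335+s*.0277,h) for s in(1,-1) for h in(.034,.05,.07)],cal).round().tolist())
w=cv2.imread("pics/w4.png")[170:340,150:370];cv2.imwrite("pics/w4c.png",cv2.convertScaleAbs(cv2.resize(w,None,fx=3.5,fy=3.5,interpolation=cv2.INTER_CUBIC),alpha=3,beta=10))
```

```text
[[216.0, 241.0], [212.0, 253.0], [206.0, 272.0], [299.0, 243.0], [303.0, 256.0], [308.0, 275.0]]
[[215.0, 210.0], [211.0, 220.0], [205.0, 236.0], [302.0, 212.0], [306.0, 223.0], [312.0, 239.0]]
```

View pics/w4c.png

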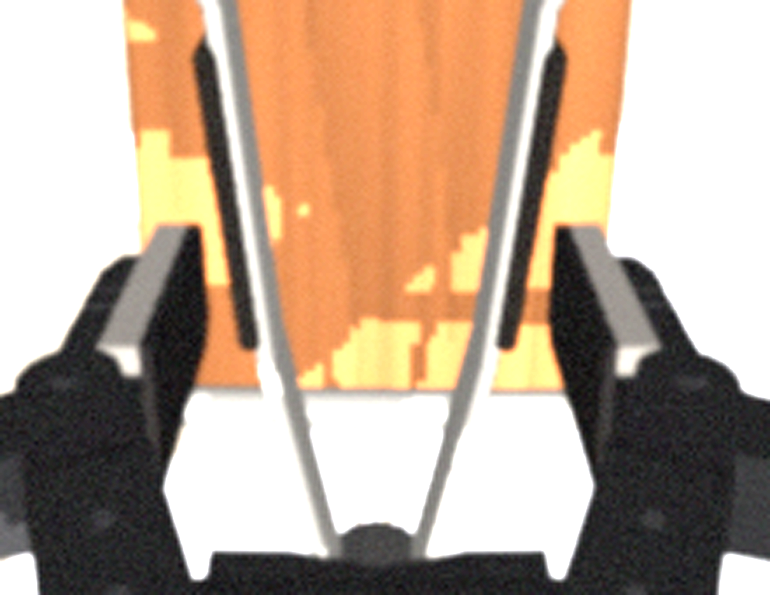

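Picture w4c shows the pads' front faces with lower corners at about full-frame (207,235), which disagrees with my model of where the tips are. I'll check the finger depth in the side view.

Run:
```python
from h import *
P=[(.4847,-.1985,h) for h in(.03,.05,.07,.09)]
print(((proj("side",P)-[190,130])*[400/140,200/70]).round())
print(((proj("side",[(.4847,-.2085,.053),(.4847,-.2585,.053)])-[190,130])*[400/140,200/70]).round())
im=viewer.camera("side")[148:184,225:305];cv2.imwrite("pics/s4.png",cv2.convertScaleAbs(cv2.resize(im,None,fx=10,fy=10,interpolation=cv2.INTER_CUBIC),alpha=1.5))
print(((proj("side",P)-[225,148])*10).round())
```

```text
[[223. 119.]
 [223. 104.]
 [223.  90.]
 [223.  75.]]
[[222.  99.]
 [219.  84.]]
[[430. 235.]
 [430. 185.]
 [429. 135.]
 [429.  83.]]
```

View pics/s4.png

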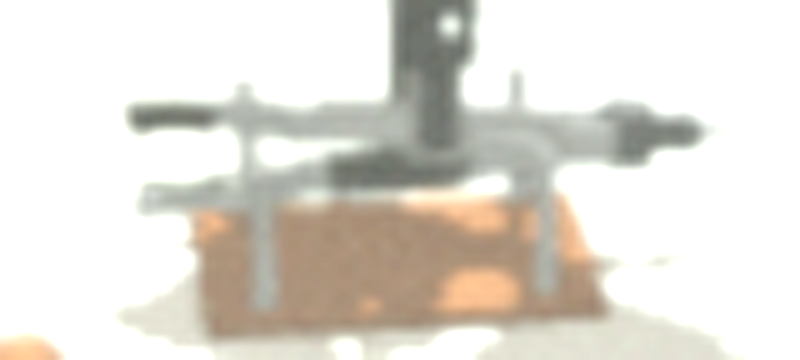

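The side crop agrees with the wrist picture: the fingertips end at row ~150, z≈0.064, just above the grips' top, so the first grip only caught the upper edge. I'll go 27 mm lower and 6 mm further back, then re-grip.

Emit:
move_arm(motion=[[[-0.1, 0, 0], [0, 0, 0], 75], [[-0.1, 0, 0.15], [0, 0, 0], 75], [[-0.1, 0, 0.3], [0, 0, 0], 75], [[-0.1, 0, 0.45], [0, 0, 0], 75], [[-0.1, 0, 0.45], [0, 0, 0], 62], [[-0.1, 0, 0.45], [0, 0, 0], 55], [[-0.1, 0, 0.45], [0, 0, 0], 50], [[-0.1, 0, 0.45], [0, 0, 0], 50], [[-0.1, 0, 0.45], [0, 0, 0], 50]])

```text
time_s: 8.78
eef_pos: [0.4788, -0.2336, 0.0133]
eef_rot: [0.0, 1.0, 0.017, 0.0]
wrist_force: [0.8, 0.4, -1.0]
opening: 0.503
```

```bash
python3 c.py w5
python3 - <<'E'
from h import *
im=viewer.camera("side")[148:184,225:305];w=cv2.imread("pics/w5.png")[:,60:460]
cv2.imwrite("pics/v5.png",np.hstack([w,cv2.copyMakeBorder(cv2.convertScaleAbs(cv2.resize(im,(400,180),interpolation=cv2.INTER_CUBIC),alpha=1.5),0,204,0,0,cv2.BORDER_CONSTANT)]))
E
```

```text
[ 0.4788 -0.2336  0.0133] [ 1.9400e+00 -3.0000e-02  1.7998e+02] [[0.999, 0.034, 0.0], [0.034, -0.999, -0.0], [0.0, 0.0, -1.0]] 8.775
tongs 0.7 [306.9 150. ] [ 0.5371 -0.2527  0.053 ]
tongs_left 0.85 [194.9 129.5] [ 0.5442 -0.2049  0.053 ]
tongs_right 0.84 [326.3 127.8] [ 0.5467 -0.2601  0.053 ]
rest 0.82 [255.6 167.4] [ 0.5287 -0.2309  0.053 ]
jaw_left 0.57 [193.3 129. ] [ 0.5444 -0.2042  0.053 ]
jaw_right 0.74 [324.2 129.9] [ 0.5458 -0.2593  0.053 ]
```

View pics/v5.png

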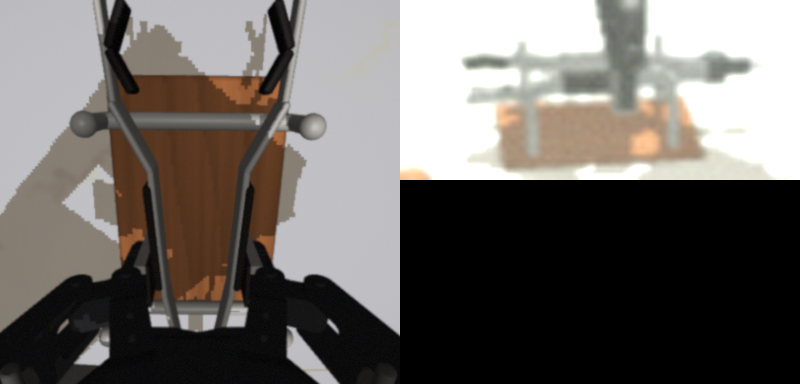

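Picture v5 shows the fingertips now reaching below the grips (side inset row 110) and the tongs still level. I'll lift them slowly.

Emit:
move_arm(motion=[[[0, 0, -0.05], [0, 0, 0], 50], [[0, 0, -0.2], [0, 0, 0], 50], [[0, 0, -0.4], [0, 0, 0], 50], [[0, 0, -0.6], [0, 0, 0], 50], [[0, 0, -0.8], [0, 0, 0], 50], [[0, 0, -1.0], [0, 0, 0], 50], [[0, 0, -1.1], [0, 0, 0], 50], [[0, 0, -1.1], [0, 0, 0], 50], [[0, 0, -1.1], [0, 0, 0], 50]])

```text
time_s: 10.4
eef_pos: [0.4782, -0.2332, 0.0787]
eef_rot: [-0.0, 1.0, 0.017, -0.0]
wrist_force: [0.3, -0.1, -0.9]
opening: 0.501
```

```bash
cat > e.py <<'E'
from h import *
import sys
p,r,s=pose(); print(p.round(4),s["opening"],s["time_s"])
X=r.as_matrix()[:,0]
for c in("side","scene","wrist"):
    cal=K(c);im=viewer.camera(c).copy();cv2.imwrite(f"pics/{sys.argv[1]}_{c}.png",im)
    for n in("tongs_left","tongs_right"):
        for q in spotter.outline_of(c,n)[:1]:
            ys,xs=np.nonzero(q["region"]);print(c,n,round(q["score"],2),(np.array(q["centre"])*[512,384]).round(1),"x",xs.min(),xs.max(),"leftmost row",ys[xs==xs.min()].mean().round(1),"rightmost row",ys[xs==xs.max()].mean().round(1),"top",ys.min(),xs[ys==ys.min()].mean().round(1))
    # prediction, level tongs with origin at TCP + (16mm, 0, z0)
    for z0 in(.040,):
        o=p+X*.016+np.array([0,0,z0]);Y=np.array([-X[1],X[0],0])
        for nm,a,b in(("tipL",.1,.036),("tipR",.1,-.036),("tail",-.132,0)): print("  pred",c,nm,proj(c,o+X*a+Y*b,cal).round(1))
E
python3 e.py l1
```

```text
[ 0.4782 -0.2332  0.0787] 0.5006018659368408 10.4
side tongs_left 0.75 [256.1 150.3] x 238 285 leftmost row 149.5 rightmost row 145.5 top 143 280.5
side tongs_right 0.59 [254.3 142.1] x 238 266 leftmost row 143.5 rightmost row 142.5 top 142 257.6
  pred side tipL [[237.6 150.6]]
  pred side tipR [[236.6 143.7]]
  pred side tail [[300.  143.9]]
scene tongs_left 0.51 [361.  201.7] x 357 363 leftmost row 205.5 rightmost row 193.5 top 190 362.0
  pred scene tipL [[361.2 183.6]]
  pred scene tipR [[391.  189.3]]
  pred scene tail [[352.7 231. ]]
wrist tongs_left 0.75 [192.3 128.1] x 153 240 leftmost row 5.5 rightmost row 324.0 top 0 169.5
  pred wrist tipL [[162.1  -1.7]]
  pred wrist tipR [[352.6  -2.1]]
  pred wrist tail [[258. 419.]]
```

The tongs are now level and clear: the tips are within about 1 px of the level prediction, with their origin at TCP + 16 mm along x and 40 mm up. Next I carry them over the egg.

Emit:
move_arm(motion=[[[0.03, -0.1, -0.1], [0, 0, 0], 50], [[0.12, -0.4, -0.25], [0, 0, 0], 50], [[0.28, -0.9, -0.33], [0, 0, 0], 50], [[0.46, -1.5, -0.33], [0, 0, 0], 50], [[0.65, -2.1, -0.33], [0, 0, 0], 50], [[0.83, -2.7, -0.33], [0, 0, 0], 50], [[0.98, -3.15, -0.33], [0, 0, 0], 50], [[1.05, -3.4, -0.33], [0, 0, 0], 50], [[1.08, -3.48, -0.33], [0, 0, 0], 50], [[1.08, -3.48, -0.33], [0, 0, 0], 50]])

```text
time_s: 12.1
eef_pos: [0.5363, -0.0227, 0.099]
eef_rot: [0.0, 1.0, 0.017, 0.0]
wrist_force: [-0.0, 0.2, -0.6]
opening: 0.499
```

```bash
python3 e.py l2
python3 - <<'E'
from h import *
rs=[]
for c in("side","scene","wrist"):
    for n in("egg","egg_cup"):
        for q in spotter.outline_of(c,n)[:1]:
            ys,xs=np.nonzero(q["region"]);uv=np.array(q["centre"])*[512,384];print(c,n,round(q["score"],2),uv.round(1),xs.min(),xs.max(),ys.min(),ys.max(),onz(c,uv,.064).round(4))
w=[cv2.imread(f"pics/l2_{c}.png") for c in("wrist","side")]
w[1]=cv2.copyMakeBorder(cv2.resize(w[1][140:220,200:300],(288,230),interpolation=cv2.INTER_CUBIC),0,154,0,0,cv2.BORDER_CONSTANT)
cv2.imwrite("pics/v6.png",np.hstack(w))
E
```

```text
[ 0.5363 -0.0227  0.099 ] 0.4989350623633812 12.1
side tongs_left 0.54 [242.5 168.1] x 221 277 leftmost row 169.0 rightmost row 163.0 top 162 274.0
side tongs_right 0.57 [239.4 161.9] x 222 272 leftmost row 160.5 rightmost row 159.5 top 158 233.0
  pred side tipL [[220.  169.8]]
  pred side tipR [[219.6 160.9]]
  pred side tail [[292.4 161.3]]
scene tongs_left 0.53 [285.6 167.7] x 277 290 leftmost row 174.5 rightmost row 157.0 top 156 289.0
scene tongs_right 0.63 [290.1 174. ] x 282 318 leftmost row 180.5 rightmost row 158.0 top 157 316.0
  pred scene tipL [[290.8 153.1]]
  pred scene tipR [[316.4 157.6]]
  pred scene tail [[269.2 189. ]]
wrist tongs_left 0.84 [191.9 129.5] x 152 240 leftmost row 6.0 rightmost row 325.0 top 0 168.8
wrist tongs_right 0.98 [326.4 130.1] x 275 364 leftmost row 324.5 rightmost row 6.0 top 0 349.0
  pred wrist tipL [[160.3  -2.7]]
  pred wrist tipR [[351.5  -3.4]]
  pred wrist tail [[257.6 419.1]]
side egg 0.25 [228.7 240.8] 217 244 224 252 [0.6286 0.3014 0.064 ]
side egg_cup 0.42 [227.8 199.3] 223 233 193 205 [0.6307 0.0718 0.064 ]
scene egg_cup 0.46 [299.4 202.5] 291 305 191 208 [ 0.5293 -0.0604  0.064 ]
wrist egg 0.9 [254.8  74.7] 224 283 43 105 [ 0.6309 -0.0175  0.064 ]
wrist egg_cup 0.55 [272.4  96.4] 222 286 40 109 [ 0.6177 -0.0295  0.064 ]
```

View pics/v6.png

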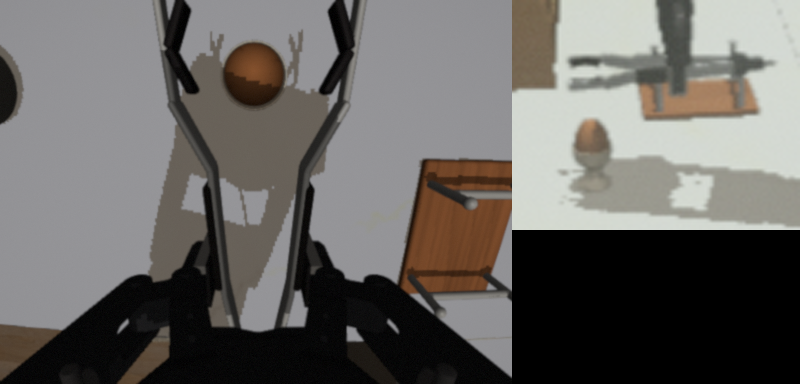

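Picture v6 shows the egg at (254,74), 60 px across, between and below the open jaws, whose V apices are at (171,47) and (342,47). The tongs are level in the side inset.

Run:
```python
from h import *
print("egg",onz("wrist",(254.5,74.5),.057).round(4),"jaw",onz("wrist",(171,47),.139).round(4),onz("wrist",(342,47),.139).round(4), "Ecam",K("wrist")[2][:3,3].round(3))
print(proj("wrist",[.6322,-.0194,.139]))
```

```text
egg [ 0.6316 -0.0172  0.057 ] jaw [0.6335 0.0146 0.139 ] [ 0.6356 -0.0521  0.139 ] Ecam [ 0.613 -0.02   0.256]
[[257.93381443  52.65155652]]
```

Emit:
move_arm(motion=[[[-0.03, -0.03, 0.05], [0, 0, 0], 50], [[-0.03, -0.03, 0.2], [0, 0, 0], 50], [[-0.03, -0.03, 0.4], [0, 0, 0], 50], [[-0.03, -0.03, 0.6], [0, 0, 0], 50], [[-0.03, -0.03, 0.8], [0, 0, 0], 50], [[-0.03, -0.03, 1.0], [0, 0, 0], 50], [[-0.03, -0.03, 1.18], [0, 0, 0], 50], [[-0.03, -0.03, 1.3], [0, 0, 0], 50], [[-0.03, -0.03, 1.32], [0, 0, 0], 50], [[-0.03, -0.03, 1.32], [0, 0, 0], 50]])

```text
time_s: 14.1
eef_pos: [0.5346, -0.0209, 0.0199]
eef_rot: [0.0, 1.0, 0.017, 0.0]
wrist_force: [-0.0, 0.9, -0.9]
opening: 0.502
```

```bash
python3 e.py l3
python3 - <<'E'
from h import *
for c in("side","scene","wrist"):
    for n in("egg","egg_cup"):
        for q in spotter.outline_of(c,n)[:1]:
            ys,xs=np.nonzero(q["region"]);uv=np.array(q["centre"])*[512,384];print(c,n,round(q["score"],2),uv.round(1),xs.min(),xs.max(),ys.min(),ys.max())
print(proj("side",[.6316,-.0172,.057]),proj("wrist",[.6316,-.0172,.057]))
w=[cv2.resize(cv2.imread("pics/l3_wrist.png"),(400,300)),cv2.resize(cv2.imread("pics/l3_side.png")[160:220,200:280],(400,300),interpolation=cv2.INTER_CUBIC)]
cv2.imwrite("pics/v7.png",np.hstack(w))
E
```

```text
[ 0.5346 -0.0209  0.0199] 0.5021868619530503 14.1
side tongs_left 0.65 [247.8 190.4] x 222 277 leftmost row 192.5 rightmost row 185.5 top 184 274.5
  pred side tipL [[221.9 193. ]]
  pred side tipR [[221.5 183.2]]
  pred side tail [[292.5 183.8]]
scene tongs_left 0.5 [282.8 193.1] x 276 287 leftmost row 203.0 rightmost row 187.0 top 185 285.0
scene tongs_right 0.61 [285.7 201.4] x 280 314 leftmost row 210.5 rightmost row 186.0 top 185 313.0
  pred scene tipL [[288.6 180.1]]
  pred scene tipR [[313.5 185. ]]
  pred scene tail [[267.3 220. ]]
wrist tongs_left 0.92 [193.8 128.8] x 153 240 leftmost row 4.0 rightmost row 325.5 top 0 169.5
wrist tongs_right 0.81 [323.7 130.4] x 274 366 leftmost row 325.5 rightmost row 3.0 top 0 350.8
  pred wrist tipL [[162.4  -2.3]]
  pred wrist tipR [[353.   -2.6]]
  pred wrist tail [[258.2 418.8]]
scene egg 0.5 [282.  194.4] 276 287 185 205
scene egg_cup 0.41 [302.2 203.8] 300 304 201 207
wrist egg 0.58 [260.1  49.9] 206 306 0 103
wrist egg_cup 0.67 [255.5 103.2] 202 312 11 112
[[227.59014943 188.48501049]] [[256.84720147  50.4128767 ]]
```

View pics/v7.png

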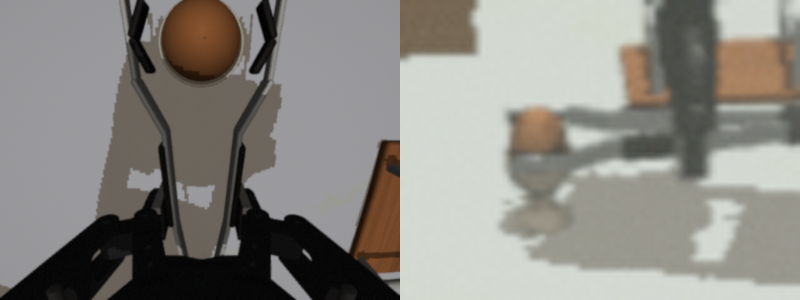

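Picture v7 shows the egg centred between the jaws (wrist view (202,40)) and the near jaw across the egg just above the rim in the side view. I'll close slowly.

Emit:
move_arm(motion=[[[0, 0, 0], [0, 0, 0], 47], [[0, 0, 0], [0, 0, 0], 44], [[0, 0, 0], [0, 0, 0], 41], [[0, 0, 0], [0, 0, 0], 38], [[0, 0, 0], [0, 0, 0], 35], [[0, 0, 0], [0, 0, 0], 30], [[0, 0, 0], [0, 0, 0], 20], [[0, 0, 0], [0, 0, 0], 10], [[0, 0, 0], [0, 0, 0], 10], [[0, 0, 0], [0, 0, 0], 10]])

```text
time_s: 16.1
eef_pos: [0.5344, -0.0209, 0.0197]
eef_rot: [0.0, 1.0, 0.017, 0.0]
wrist_force: [-1.2, -0.4, 0.9]
opening: 0.367
```

```bash
python3 e.py l4
python3 - <<'E'
from h import *
for c in("side","scene","wrist"):
    for n in("egg","egg_cup"):
        for q in spotter.outline_of(c,n)[:1]:
            ys,xs=np.nonzero(q["region"]);uv=np.array(q["centre"])*[512,384];print(c,n,round(q["score"],2),uv.round(1),xs.min(),xs.max(),ys.min(),ys.max())
E
```

```text
[ 0.5344 -0.0209  0.0197] 0.3669891496464888 16.1
side tongs_left 0.6 [243.1 190.9] x 222 277 leftmost row 191.0 rightmost row 186.0 top 184 271.0
side tongs_right 0.67 [244.6 182.4] x 232 275 leftmost row 183.0 rightmost row 182.5 top 182 259.3
  pred side tipL [[222. 193.]]
  pred side tipR [[221.5 183.3]]
  pred side tail [[292.6 183.9]]
scene tongs_left 0.54 [284.2 199.6] x 276 288 leftmost row 205.5 rightmost row 193.0 top 191 287.0
scene tongs_right 0.22 [216.8 177.9] x 205 230 leftmost row 177.5 rightmost row 179.0 top 165 217.5
  pred scene tipL [[288.6 180.2]]
  pred scene tipR [[313.5 185.1]]
  pred scene tail [[267.2 220.1]]
wrist tongs_left 0.65 [216.7 127.2] x 186 243 leftmost row 12.0 rightmost row 324.0 top 0 202.5
wrist tongs_right 0.69 [302.7 130.8] x 272 333 leftmost row 322.0 rightmost row 3.5 top 0 318.3
  pred wrist tipL [[162.3  -2.4]]
  pred wrist tipR [[353.1  -2.7]]
  pred wrist tail [[258.2 419. ]]
side egg 0.59 [227.  182.9] 224 232 181 188
side egg_cup 0.69 [225.4 198.5] 222 233 193 206
scene egg 0.55 [298.9 183.2] 299 303 179 189
scene egg_cup 0.68 [363.  246.8] 332 390 210 269
wrist egg 0.97 [261.7  48.3] 209 309 0 103
wrist egg_cup 0.94 [256.1 103. ] 220 296 5 111
```

The fingers stopped at 36.7 % (31 mm), which matches the jaws being on the egg. I'll lift gently.

Emit:
move_arm(motion=[[[0, 0, -0.04], [0, 0, 0], 10], [[0, 0, -0.12], [0, 0, 0], 10], [[0, 0, -0.22], [0, 0, 0], 10], [[0, 0, -0.35], [0, 0, 0], 10], [[0, 0, -0.5], [0, 0, 0], 10], [[0, 0, -0.6], [0, 0, 0], 10], [[0, 0, -0.65], [0, 0, 0], 10], [[0, 0, -0.65], [0, 0, 0], 10]])

```text
time_s: 17.85
eef_pos: [0.5345, -0.0209, 0.0589]
eef_rot: [0.0, 1.0, 0.017, 0.0]
wrist_force: [-0.1, 0.3, -2.0]
opening: 0.369
```

```bash
cat > g.py <<'E'
from h import *
import sys
p,r,s=pose(); print(p.round(4),s["opening"],s["time_s"],s["wrist_force"])
for c in("side","scene","wrist"):
    im=viewer.camera(c).copy();cv2.imwrite(f"pics/{sys.argv[1]}_{c}.png",im)
    for n in("egg","egg_cup","salt_pot"):
        for q in spotter.outline_of(c,n)[:1]:
            ys,xs=np.nonzero(q["region"]);uv=np.array(q["centre"])*[512,384];print(c,n,round(q["score"],2),uv.round(1),xs.min(),xs.max(),ys.min(),ys.max())
print("expected egg if held",[proj(c,[.6316,-.0172,.057+p[2]-.0197]).round(1).tolist() for c in("side","scene","wrist")])
E
python3 g.py l5
```

```text
[ 0.5345 -0.0209  0.0589] 0.369028421811211 17.85 [-0.14478112  0.30310791 -1.98689739]
side egg 0.48 [224.6 175.5] 222 232 171 185
side egg_cup 0.56 [226.5 194. ] 220 235 186 206
side salt_pot 0.58 [228.4 238.5] 217 244 224 253
scene egg 0.56 [363.4 249.4] 332 389 211 269
scene egg_cup 0.64 [301.6 197.5] 291 307 186 208
scene salt_pot 0.84 [214.5 176.2] 205 230 166 190
wrist egg 0.87 [259.   50.6] 210 309 0 103
wrist egg_cup 0.82 [250.2 103.4] 224 286 90 109
expected egg if held [[[227.0, 177.5]], [[299.2, 172.7]], [[256.8, 50.3]]]
```

The egg moves with the tongs (wrist view unchanged, side view up about 10 px) and the cup stays where it was. I'll lift the rest of the way.

Emit:
move_arm(motion=[[[0, 0, -0.06], [0, 0, 0], 10], [[0, 0, -0.2], [0, 0, 0], 10], [[0, 0, -0.42], [0, 0, 0], 10], [[0, 0, -0.66], [0, 0, 0], 10], [[0, 0, -0.9], [0, 0, 0], 10], [[0, 0, -1.12], [0, 0, 0], 10], [[0, 0, -1.27], [0, 0, 0], 10], [[0, 0, -1.33], [0, 0, 0], 10], [[0, 0, -1.33], [0, 0, 0], 10], [[0, 0, -1.33], [0, 0, 0], 10]])

```text
time_s: 19.7
eef_pos: [0.5339, -0.0208, 0.1379]
eef_rot: [-0.0, 1.0, 0.017, -0.001]
wrist_force: [-0.0, 0.4, -1.6]
opening: 0.37
```

```bash
python3 g.py l6; python3 -c "
import cv2,numpy as np
w=[cv2.resize(cv2.imread('pics/l6_wrist.png'),(400,300)),cv2.resize(cv2.imread('pics/l6_side.png')[135:219,192:304],(400,300),interpolation=cv2.INTER_CUBIC)]
cv2.imwrite('pics/v8.png',np.hstack(w))"
```

```text
[ 0.5339 -0.0208  0.1379] 0.3703730781610991 19.7 [-0.00175273  0.42615155 -1.56286157]
side egg 0.67 [225.4 149.5] 220 231 147 162
side egg_cup 0.58 [227.5 194.8] 221 234 187 206
side salt_pot 0.81 [231.8 239.2] 217 244 223 252
scene egg 0.56 [300.9 137.2] 301 305 136 143
scene egg_cup 0.84 [301.5 195.9] 290 306 186 208
wrist egg 0.96 [259.7  49.8] 209 309 0 104
wrist egg_cup 0.62 [255.8 104.9] 243 270 102 107
wrist salt_pot 0.92 [18.6 85.1] 0 49 44 125
expected egg if held [[[225.7, 154.5]], [[300.8, 144.7]], [[256.8, 50.8]]]
```

The last picture could not be viewed because the limit was reached, but the numbers agree. The egg spans side rows 147-162 (expected centre 154.5), and the cup's lower edge is still at rows 206 (side) and 208 (scene). I'm handing in.

```bash
python3 -c "
from h import *
print(workorder.hand_in()); print(monitor.get_obs()['opening'])"
```

```text
the job is handed in; nothing more can be done
None
the job is handed in; nothing more can be done
```

I took the tongs from their rest, closed their jaws on the egg, lifted it straight out of the cup and handed the job in at about 20 s, still holding it up. No verdict is reported, so the result is from my own last checks.

**First grip failed:** The tongs pitched nose-up in the first grip. The fingertips sat about 30 mm higher than I had worked out from the TCP, so they caught only the top edge of the grips. I lowered the tongs back onto the rest, gripped 27 mm lower and 17 mm further back in all, and from then on they stayed level.

**Last checks:**
- **Height:** by arm travel, the middle of the egg is at about 0.175 m, so there is about 10 cm of air below it. The side camera outline agrees, with the egg in rows 147-162 against an expected centre at 154.5.
- **Grip:** the opening stayed at 37 % (about 31 mm) through the lift, and the egg did not shift in the wrist view.
- **Cup and salt pot:** the cup's lower edge is unchanged at row 206 in the side view and row 208 in the scene view. The salt pot's outline is unchanged within about 1 px.

**Not checked or in disagreement:**
- I did not measure the mug again; the arm never went near it.
- I could not view the final picture because the 12-picture limit was reached.
- The networks sometimes gave wrong egg or cup detections, such as taking the rest for the egg in the scene view. I discounted those.

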